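# Set a blank step selector by counting clicks from its end stop, then enter it

## Robot

A 7-joint arm with a two-finger parallel gripper is mounted at the origin on a cart in front of the work surface, level with it; the furniture and walls round the work are solid. World frame = base frame: x ahead of the robot, y to its left, z up, the work surface at z = 0. Lengths are in m, angles in rad, forces in N, time in s.
With the tool pointing down it reaches from about 0.4 to 0.85 m from the base axis. Payload 10.4 kg.
Tool frame: the origin (TCP) lies on the centre line of the jaws, within the pads' length; the fingertips stand 14 mm ahead of it and the grasp point (between the pads) lies 5 mm behind it (manip.tip_reach is the distance from the TCP to the fingertips, in m); z points along the fingers, y is the line along which they close (so a half turn about z gives the same grasp; the last joint's range is limited). The gripper opens to 85 mm and grips with 20 to 120 N. Pads are 22 mm wide; open, the fingers measure 114 mm over their backs; the gripper's body (76 mm by 85 mm) begins 54 mm behind the grasp point. The pads swing forward as they close: fully open they stand 13 mm farther back than shut.
Start: joints at [1.183, 0.332, -0.065, 1.46, 0.022, 1.35, -0.088], TCP at [0.223, -0.584, 0.216] pointing down, gripper open.
Joint ranges: [-2.6, 2.6], [-0.5, 2.12], [-1.47, 1.34], [0.16, 2.42], [-1.27, 4.41], [0.06, 2.06], [-2.6, 2.6]. Speed limits (rad/s): [2.22, 2.22, 2.79, 2.79, 3.14, 3.14, 3.14].

## Interface

Orientations are given as a unit quaternion [x, y, z, w].
In Python, from workcell import manip gives the robot as it stands.
- The arm moves only by the shell command python3 -m pendant 'ROWS' [FORCE]. ROWS is JSON, a list of rows, each a list of 7 numbers: the shift along the tool's x, y, z in units of 50 mm (1.0 is 50 mm), then the turn, a rotation vector about the tool's x, y, z in units of 8 degrees (1.0 is 8 degrees), then the opening, from -1 (shut) to 1 (fully open), so that 0 is half open. In form: [[dx, dy, dz, ax, ay, az, jaw], ...]. A call has exactly 10 rows; each row is the pose to reach, as a shift and turn from the pose commanded when the call began, along the tool's axes at that moment; what a row does not reach only later rows make up. A row lasts 1/8 s, in which the tool goes at most 62.5 mm and 10.7 degrees, less where a joint would pass 70% of its speed; a pose out of reach is approached as far as the arm can. A call with a gripper value outside its range is refused whole. The fingers move at their own pace and stop on an object; FORCE is the grip in N (left out, the last holds). Time passes only in rows, so rows that repeat a pose let the fingers close, or fill a call up. It gives the time, the measured TCP pose, the force, the opening and the grip force at its end, in the units of the state.
- manip.get_obs(): the state, without advancing time (a new reading comes with each control period).
- manip.camera(name): name is "scene" or "top"; returns (picture, depth): 400x640x3 uint8, red, green, blue; 400x640 float32, m along the optical axis (not along the pixel's ray), 0 where there is no reading.
- manip.get_calibration(name): a dict with "fx", "fy", "cx", "cy" (pixels), "D" ([k1, k2, p1, p2, k3] as OpenCV has them; the pictures are not rectified), "xyz" and "orientation" of the camera in the world. Camera axes: x right, y up, looking along -z (the intrinsics and any distortion apply to the point x, -y, -z); pixel columns grow to the right and rows downward; lengths in m; the calibration is good to about 2 mm. A picture is of the moment at which its call begins. get_calibration takes no time and is no camera call.
- manip.hand_in(): hands the job in; it is judged then, once.
Trained networks look in the newest picture that a camera, given by its name, has taken for a name from the list of things; names that differ only in an ending like _2 or _b are one class to them, and where a whole thing is asked for, a point or a joint stands for the part that bears it (a point fixed in the world has none). Each returns a list of dicts, best first, with "p" (0 to 1); they miss things now and then, are a little off and sometimes report something else, mostly with a low value. They report only what shows in the picture. A call takes as long as a camera call.
- manip.find_in(thing, camera): "box" ([left, top, right, bottom] in pixels, round what is visible of it).
- manip.trace(thing, camera): "pixels" (400x640 bool, what is visible of it) and "box" ([left, top, right, bottom] in pixels, round what is visible of it).
- manip.tip_of(thing, camera): "pixel" ([column, row] in pixels: a listed point, or the origin of a listed thing).
The state is a dict: "clock": time; "joint_pos": joint angles; "joint_velocities": joint speeds; "tau": joint torques, N m; "position": TCP position; "ee_rot": TCP orientation; "ft_force": force on the tool from outside, world axes, zero at the start; "torque": the same for the moment, N m; "grip_width": opening from 0.0 (shut) to 1.0 (fully open); "grasp_force": force on a finger pad.
Only numpy, scipy, OpenCV 4.12 (cv2) and the standard library are available. Lean on these libraries where they do the work, as an engineer would, in place of code of your own. Each camera call takes 0.05 s, during which the arm holds its last target. There are 200 camera calls.

## Task

The knob on the control box beside the photometer has no marks, so nobody can tell which step it stands at: turn it anticlockwise (seen from above) until it meets its end stop, gently, without forcing it past, then turn it clockwise four clicks from there, counting them by feel, and let it rest in that step. Let go of the knob, then press the round key on the box fully down and release it. Leave the bottle, vial, timer and beaker round the box where they are.

Things in the scene. Friction and masses are not known exactly. Their poses are not given: they have to be found in the camera images.
- control_box: Grey control box fixed to the counter, 100 mm (its x) by 150 mm (its y), aluminium top panel 60 mm above the counter. Origin: centre of the underside; z up; its long side is its y. Black round knob towards its +y end, low black round key in a grey collar towards its -y end, their axes 80 mm apart. There is nothing else on top.
- selector_grip (a point): Centre of the blank knob, on its upright axis, 76.5 mm above the counter. The knob is a plain fluted cylinder of black plastic, 50 mm across, from 62.5 to 90.5 mm above the counter, the same all round, so it can be gripped at any yaw; the panel lies 60 mm above the counter. This point and its axes belong to the box and do not turn with the knob.
- selector_top (a point): Centre of the knob's top, fixed to the box. The knob has over five steps, evenly spaced by an angle that is not known (15 to 30 degrees), and starts in any step but step 0. Against a detent the moment rises to 0.15-0.3 N m, falls to 0 half way and then the knob pulls ahead into the next step: one click. Let go, it settles in the nearest step and stays, so it can be re-gripped.
- selector_stop (a point): Centre of the knob's underside, fixed to the box. The anticlockwise end stop lies 2.6 degrees past the rest of step 0 and is stiff (about 0.2 N m a degree): at 0.4 to 0.6 N m the knob is surely against it; beyond about 0.8 N m it counts as forced. The first click after the stop is the change from step 0 to step 1. A like stop lies just past the last step.
- selector_wiper (a point): Contact wiper inside the box, under the knob, not visible. It moves along the box's x from 0 at step 0 by 0.02 mm a click. This is far below the measuring noise, so its reading cannot tell the step; it is only what the setting is judged by.
- key (a joint): Travel of the round key, m: 0 released, 0.005 fully down; a spring of 5 N at full travel brings it back. 24 mm across.
- key_top (a point): Centre of the top of the key, which is pressed straight down; about 81 mm above the counter when released. Moves with the key.
- sample_bottle: Brown glass bottle with white cap, 51 mm across, 109 mm tall, upright, about 0.14 m from the box centre on the key side. Origin: centre of the underside. Bystander.
- vial: White capped vial, 28 mm across, 92 mm tall, upright, about 0.14 m from the box centre on the knob side. Origin: centre of the underside. Bystander.
- timer: White bench timer, 66 x 66 x 21 mm, lying in front of the box. Origin: centre of the underside. Bystander.
- small_beaker: Clear beaker, 72 mm across, 89 mm tall, about 0.24 m from the box centre on the key side. Origin: centre of the underside. Bystander.

How it is judged:
By the outcome, as a careful person would: the job done as asked, in the order asked, and still so for the second after the job is handed in, with the robot touching nothing.
It also fails if it takes over 72 s, if anything falls off the work surface, if the arm or the gripper's body presses on something with over 40 N, if the wrist force passes 120 N, or if a joint passes its speed limit or range.

## Working session

There is one attempt and no reset: what is moved stays moved. The work goes in short steps, Python scripts to look and compute and a shell command to move; the robot and the scene stay as the last step left them, time stands still between calls to the robot, and variables do not carry over. Pictures are saved under pics/ and viewed, at most 10 in all, crops included, and the job is handed in when it is done.

```bash
mkdir -p pics
cat > h.py <<'E'
import numpy as np, cv2
from scipy.spatial.transform import Rotation as R
from workcell import manip
def pt(cam,px,depth=None,z=None):
    c=manip.get_calibration(cam)
    K=np.array([[c['fx'],0,c['cx']],[0,c['fy'],c['cy']],[0,0,1]])
    u=cv2.undistortPoints(np.array([[px]],float),K,np.array(c['D'],float))[0,0]
    d=R.from_quat(c['orientation']).apply([u[0],-u[1],-1]); o=np.array(c['xyz'])
    return o+d*(depth if depth is not None else (z-o[2])/d[2])
E
python3 - <<'E'
from h import *
for cam in('scene','top'):
    im,dp=manip.camera(cam); cv2.imwrite(f'pics/{cam}0.png',im[...,::-1])
    for n,z in(('selector_top',.0905),('key_top',.081),('control_box',0),('sample_bottle',0),('vial',0),('timer',0),('small_beaker',0)):
        r=manip.tip_of(n,cam)
        for q in r[:1]: print(cam,n,round(q['p'],2),np.round(q['pixel']),np.round(pt(cam,q['pixel'],z=z),4))
o=manip.get_obs(); print({k:np.round(v,3) for k,v in o.items()}); print(manip.tip_reach)
E
```

```text
scene selector_top 0.64 [308. 181.] [ 0.5495 -0.1786  0.0905]
scene key_top 0.46 [340. 169.] [ 0.513  -0.2654  0.081 ]
scene control_box 0.67 [321. 200.] [ 0.5322 -0.2101 -0.    ]
scene sample_bottle 0.55 [361. 172.] [ 0.4968 -0.3581  0.    ]
scene vial 0.81 [271. 219.] [ 0.5985 -0.0864  0.    ]
scene timer 0.75 [368. 219.] [ 0.4016 -0.2272  0.    ]
scene small_beaker 0.59 [396. 164.] [ 0.4316 -0.4431  0.    ]
top selector_top 0.85 [339. 189.] [ 0.5419 -0.1783  0.0905]
top key_top 0.42 [372. 203.] [ 0.5208 -0.2551  0.081 ]
top control_box 0.98 [356. 206.] [ 0.5282 -0.2246  0.    ]
top sample_bottle 0.71 [407. 225.] [ 0.4959 -0.3522  0.    ]
top vial 0.51 [301. 170.] [ 0.5994 -0.0826  0.    ]
top timer 0.67 [351. 254.] [ 0.4112 -0.2271  0.    ]
top small_beaker 0.75 [444. 256.] [ 0.4319 -0.4445  0.    ]
{'clock': np.float64(0.8), 'joint_pos': array([ 1.183,  0.332, -0.065,  1.46 ,  0.022,  1.35 , -0.089]), 'joint_velocities': array([ 0.002, -0.   ,  0.002,  0.   ,  0.   , -0.   , -0.001]), 'tau': array([-1.0000e-03, -6.2519e+01,  4.9000e-02, -3.9181e+01,  1.7000e-02,
        2.0000e-03, -0.0000e+00]), 'position': array([ 0.223, -0.584,  0.216]), 'ee_rot': array([0.983, 0.181, 0.   , 0.   ]), 'ft_force': array([0.087, 0.61 , 0.475]), 'torque': array([ 0.045, -0.014, -0.018]), 'grasp_force': np.float64(0.0), 'grip_width': np.float64(0.996)}
0.014
```

Run:
```python
from h import *
im,dp=manip.camera('top')
cv2.imwrite('pics/top1.png',cv2.resize(im[130:300,250:480,::-1],None,fx=3.4,fy=3.4))
for n in('selector_top','key_top','control_box','sample_bottle','vial','timer'):
    for q in manip.trace(n,'top')[:1]:
        v,u=np.nonzero(q['pixels']); P=np.array([pt('top',(a,b),depth=dp[b,a]) for a,b in zip(u,v) if dp[b,a]>0])
        zt=np.percentile(P[:,2],90); T=P[abs(P[:,2]-np.median(P[P[:,2]>zt-.006][:,2]))<.004]
        r=cv2.minAreaRect(T[:,:2].astype(np.float32)); mm=lambda x:np.round(x,4)
        print(n,round(q['p'],2),q['box'],'z',mm(zt),'rect',mm(r[0]),mm(r[1]),r[2],'mean',mm(T.mean(0)),len(T))
```

```text
selector_top 0.61 [313.3, 169.6, 387.7, 235.7] z 0.087 rect [ 0.5405 -0.1811] [0.0488 0.0471] 24.389081954956055 mean [ 0.5401 -0.1813  0.0888] 348Traceback (most recent call last):
  File "<stdin>", line 6, in <module>
  File "h.py", line 5, in pt
    c=manip.get_calibration(cam)
ValueError: time passes only in moves, steps and waits
```

View pics/top1.png

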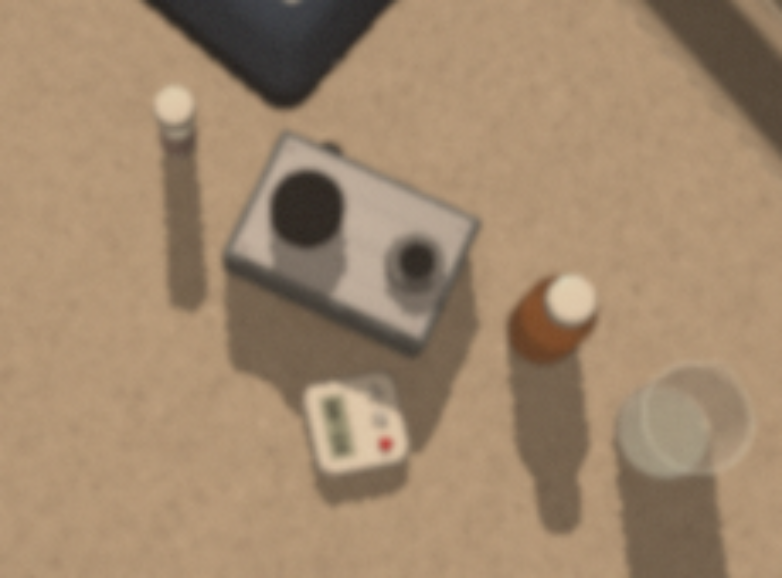

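```bash
sed -i 's/^def pt/from functools import lru_cache\n@lru_cache\ndef cal(c): return manip.get_calibration(c)\ndef pt/; s/c=manip.get_calibration(cam)/c=cal(cam)/' h.py
python3 - <<'E'
from h import *
im,dp=manip.camera('top'); mm=lambda x:np.round(x,4)
for n in('selector_top','key_top'):
    for q in manip.tip_of(n,'top')[:2]: print(n,q['p'],q['pixel'])
print('knob',pt('top',(250+307/3.4,130+208/3.4),z=.0905),'key',pt('top',(250+418/3.4,130+259/3.4),z=.081))
C=[pt('top',(250+a/3.4,130+b/3.4),z=.06) for a,b in((287,132),(478,222),(418,352),(228,252))]; print('corners',mm(C),mm(np.mean(C,0)))
W={}
P=np.array([[pt('top',(u,v),depth=dp[v,u]) for u in range(250,480)] for v in range(100,300)])
X=P.reshape(-1,3)
for lo,hi in((.084,.095),(.074,.084),(.055,.065),(.1,.14),(.14,.4)):
    m=((P[...,2]>lo)&(P[...,2]<hi)).astype(np.uint8); n,l,s,c=cv2.connectedComponentsWithStats(m)
    for i in range(1,n):
        if s[i,4]>25:
            q=P[l==i]; r=cv2.minAreaRect(q[:,:2].astype(np.float32)); print(lo,hi,s[i,4],'mean',mm(q.mean(0)),'rect',mm(r[0]),mm(r[1]),round(r[2],1),'min',mm(q.min(0)),'max',mm(q.max(0)))
E
```

```text
selector_top 0.76 [342.0, 188.3]
key_top 0.66 [372.6, 206.9]
knob [ 0.53761014 -0.18236709  0.0905    ] key [ 0.51458728 -0.25844643  0.081     ]
corners [[ 0.596  -0.1637  0.06  ]
 [ 0.5492 -0.2981  0.06  ]
 [ 0.4568 -0.2665  0.06  ]
 [ 0.5086 -0.134   0.06  ]] [ 0.5277 -0.2156  0.06  ]
0.084 0.095 326 mean [ 0.6681 -0.0846  0.0897] rect [ 0.6718 -0.0764] [0.2221 0.0336] 64.0 min [ 0.6182 -0.1825  0.084 ] max [0.7332 0.0174 0.095 ]
0.084 0.095 121 mean [ 0.7016 -0.2237  0.0902] rect [ 0.7054 -0.2258] [0.005 0.15 ] 56.1 min [ 0.6434 -0.2683  0.0841] max [ 0.7672 -0.1833  0.0949]
0.084 0.095 178 mean [ 0.7288 -0.4299  0.0899] rect [ 0.7282 -0.4316] [0.1551 0.0063] 45.0 min [ 0.6726 -0.4856  0.084 ] max [ 0.7812 -0.3749  0.0949]
0.084 0.095 116 mean [ 0.595  -0.0865  0.0901] rect [ 0.5947 -0.0862] [0.0267 0.0255] 13.1 min [ 0.5811 -0.0988  0.084 ] max [ 0.6092 -0.0731  0.0943]
0.084 0.095 369 mean [ 0.5397 -0.1812  0.0889] rect [ 0.5397 -0.1813] [0.0476 0.0469] 36.2 min [ 0.5156 -0.2061  0.084 ] max [ 0.5637 -0.1567  0.0945]
0.084 0.095 163 mean [ 0.4373 -0.4499  0.087 ] rect [ 0.434  
[... 1928 characters left out ...]
0591] rect [ 0.4155 -0.4207] [0.0468 0.0098] 38.2 min [ 0.4001 -0.439   0.055 ] max [ 0.4369 -0.4098  0.0639]
0.1 0.14 3137 mean [ 0.696  -0.1411  0.1195] rect [ 0.685  -0.1383] [0.1198 0.2609] 7.2 min [ 0.6267 -0.2602  0.1   ] max [ 0.7607 -0.0014  0.1383]
0.1 0.14 416 mean [ 0.7419 -0.4438  0.1153] rect [ 0.7391 -0.4414] [0.1058 0.014 ] 44.1 min [ 0.6997 -0.4791  0.1   ] max [ 0.7787 -0.406   0.1398]
0.1 0.14 168 mean [ 0.494  -0.3544  0.1065] rect [ 0.494  -0.3551] [0.0287 0.0309] 7.1 min [ 0.4792 -0.3703  0.1005] max [ 0.5092 -0.3397  0.1118]
0.14 0.4 186 mean [ 0.7424 -0.4451  0.159 ] rect [ 0.743  -0.4448] [0.0562 0.0058] 47.6 min [ 0.7219 -0.4636  0.1401] max [ 0.7629 -0.4249  0.1922]
```

```bash
python3 -m pendant '[[8.79,-5.26,0,0,0,0,1],[8.79,-5.26,0,0,0,0,1],[8.79,-5.26,0,0,0,0,1],[8.79,-5.26,0,0,0,0,1],[8.79,-5.26,0,0,0,0,1],[8.79,-5.26,0,0,0,0,1],[8.79,-5.26,0,0,0,0,1],[8.79,-5.26,0,0,0,0,1],[8.79,-5.26,0,0,0,0,1],[8.79,-5.26,0,0,0,0,1]]' 25
cat >> h.py <<'E'
def st():
    o=manip.get_obs(); Rm=R.from_quat(o['ee_rot']); x=Rm.as_matrix()[:,0]
    print('t',o['clock'],'pos',np.round(o['position'],4),'yaw',round(np.degrees(np.arctan2(x[1],x[0])),2),'F',np.round(o['ft_force'],2),'T',np.round(o['torque'],3),'w',round(float(o['grip_width']),3),'g',round(float(o['grasp_force']),1),'j7',round(o['joint_pos'][6],3))
    return o,Rm
if __name__=='__main__':
    import sys
    o,Rm=st()
    if len(sys.argv)>1:
        print('units',np.round(Rm.inv().apply(np.array([float(a) for a in sys.argv[1:4]])-o['position'])/.05,3))
E
python3 h.py 0.5398 -0.1812 0.0765
```

```text
clock: 2.4
position: [0.5399, -0.181, 0.2158]
ee_rot: [0.983, 0.182, -0.0, -0.0]
ft_force: [-1.0, -0.0, -0.1]
grip_width: 1.0
grasp_force: 0.0
t 2.4 pos [ 0.5399 -0.181   0.2158] yaw 20.98 F [-0.97 -0.04 -0.1 ] T [0.033 0.052 0.034] w 1.0 g 0.0 j7 -1.035
units [-2.000e-03  3.000e-03  2.786e+00]
```

```bash
python3 -m pendant '[[0,0,1,0,0,0,1],[0,0,2,0,0,0,1],[0,0,2.5,0,0,0,1],[0,0,2.73,0,0,0,1],[0,0,2.73,0,0,0,1],[0,0,2.73,0,0,0,-1],[0,0,2.73,0,0,0,-1],[0,0,2.73,0,0,0,-1],[0,0,2.73,0,0,0,-1],[0,0,2.73,0,0,0,-1]]' 25 >/dev/null; python3 h.py
```

```text
t 3.65 pos [ 0.5398 -0.1814  0.0795] yaw 20.91 F [0.36 0.13 0.65] T [-0.037 -0.    -0.003] w -0.001 g 0.0 j7 -1.079
```

Run:
```python
from h import *
im,dp=manip.camera('scene')
cv2.imwrite('pics/s1.png',cv2.resize(im[60:260,220:460,::-1],None,fx=3.3,fy=3,interpolation=3))
st()
```

```text
t 3.7 pos [ 0.5398 -0.1813  0.0794] yaw 20.91 F [ 0.02  0.73 -0.07] T [-0.026 -0.005 -0.006] w 0.003 g 0.0 j7 -1.079
```

View pics/s1.png

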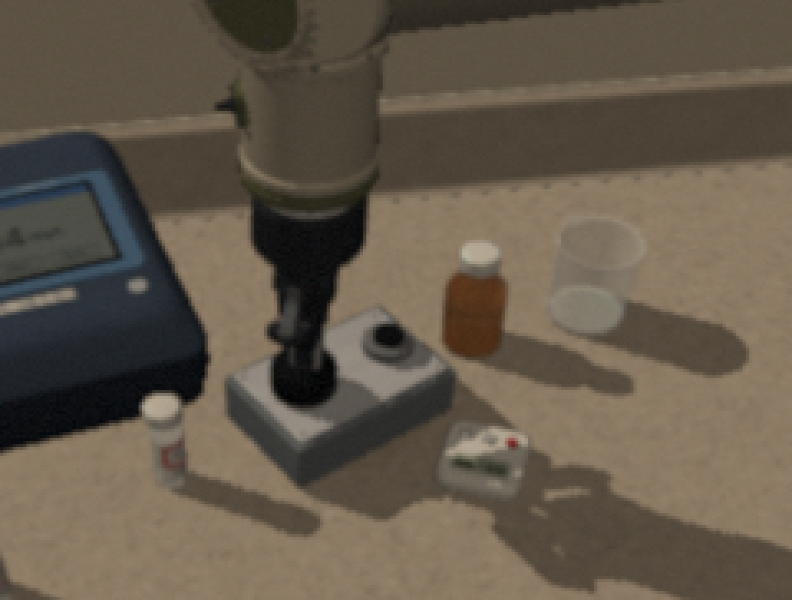

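Run:
```python
from h import *
im,dp=manip.camera('scene')
print(manip.tip_of('selector_top','scene')[:1])
for v in range(150,200,4):
    print(v,' '.join('%s/%d'%(np.round(pt('scene',(u,v),depth=dp[v,u])*1000).astype(int),im[v,u].mean()) for u in range(300,324,5)))
cv2.imwrite('pics/s2.png',cv2.resize(im[140:205,290:345,::-1],None,fx=9,fy=9,interpolation=2))
```

```text
[{'pixel': [307.8, 182.1], 'p': 0.93}]
150 [ 687 -330    3]/120 [ 534 -145  224]/11 [ 523 -148  227]/12 [ 514 -153  228]/12 [ 507 -162  225]/14
154 [ 678 -317    2]/119 [ 534 -145  212]/20 [ 522 -147  217]/15 [ 520 -162  207]/8 [ 516 -175  199]/13
158 [ 670 -307   -2]/119 [ 531 -140  206]/21 [ 523 -148  204]/32 [ 521 -163  193]/12 [ 526 -192  168]/20
162 [ 662 -295   -4]/118 [ 545 -160  170]/28 [ 520 -144  198]/38 [ 521 -163  181]/10 [ 613 -324    1]/108
166 [ 650 -279    0]/121 [ 526 -134  190]/70 [ 517 -140  190]/29 [ 525 -170  161]/10 [ 603 -310    2]/114
170 [ 531 -122  185]/87 [ 520 -126  188]/60 [ 511 -132  188]/27 [ 525 -171  147]/14 [ 563 -249   60]/132
174 [ 631 -253    1]/119 [ 526 -133  166]/37 [ 509 -128  181]/9 [ 519 -161  147]/26 [ 555 -237   61]/136
178 [ 623 -242    0]/114 [ 561 -180   91]/17 [ 537 -168  117]/16 [ 529 -177  113]/51 [ 532 -203   89]/75
182 [ 580 -186   60]/134 [ 553 -170   90]/13 [ 538 -169  101]/19 [ 529 -178   99]/48 [ 525 -193   88]/0
186 [ 572 -175   60]/136 [ 545 -159   92]/12 [ 536 -167   90]/12 [ 525 -172   93]/7 [ 519 -184   85]/3
190 [ 564 -164   61]/140 [ 544 -157   80]/8 [ 531 -159   87]/6 [ 522 -168   84]/5 [ 518 -183   73]/19
194 [ 557 -154   59]/134 [ 545 -158   64]/99 [ 530 -158   73]/13 [ 521 -166   72]/19 [ 517 -183   59]/84
198 [ 550 -144   59]/84 [ 538 -149   62]/139 [ 530 -158   59]/133 [ 519 -164   61]/89 [ 510 -172   60]/85
```

View pics/s2.png

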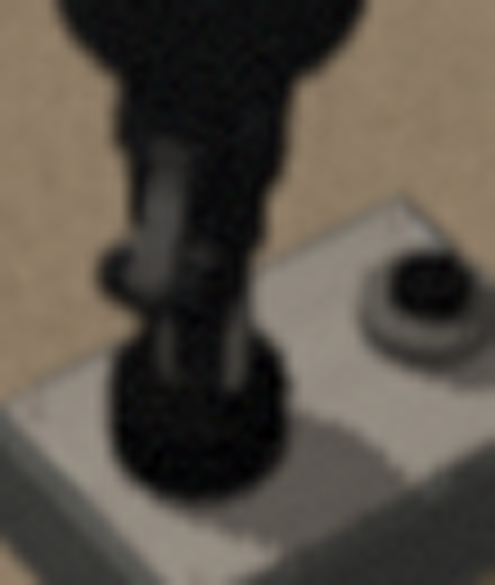

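```bash
python3 -m pendant '[[0,0,-0.6,0,0,0,-1],[0,0,-1.2,0,0,0,-1],[0,0,-1.2,0,0,0,-1],[0,0,-1.2,0,0,0,-1],[0,0,-1.2,0,0,0,-1],[0,0,-1.2,0,0,0,-1],[0,0,-1.2,0,0,0,-1],[0,0,-1.2,0,0,0,-1],[0,0,-1.2,0,0,0,-1],[0,0,-1.2,0,0,0,-1]]' 25 >/dev/null
python3 - <<'E'
from h import *
st()
im,dp=manip.camera('scene')
for v in range(156,186,2):
    print(v,' '.join('%s/%d'%(np.round(pt('scene',(u,v),depth=dp[v,u])*1000).astype(int),im[v,u].mean()) for u in range(302,322,4)))
cv2.imwrite('pics/s3.png',cv2.resize(im[120:205,280:350,::-1],None,fx=7,fy=7,interpolation=2))
E
```

```text
t 5.05 pos [ 0.5398 -0.1814  0.1394] yaw 20.91 F [ 0.27  0.34 -0.77] T [ 0.009 -0.018 -0.001] w -0.004 g 0.0 j7 -1.056
156 [ 670 -317   -2]/120 [ 536 -152  199]/93 [ 527 -153  204]/13 [ 514 -150  213]/13 [ 531 -190  173]/75
158 [ 666 -311   -3]/122 [ 655 -315    0]/122 [ 536 -166  182]/15 [ 529 -171  183]/19 [ 531 -191  166]/72
160 [ 661 -304   -2]/121 [ 651 -310   -2]/121 [ 537 -168  175]/13 [ 529 -172  176]/22 [ 532 -192  159]/95
162 [ 656 -297   -2]/120 [ 645 -302    0]/118 [ 537 -168  169]/21 [ 528 -170  172]/18 [ 616 -319    3]/109
164 [ 650 -288    1]/120 [ 642 -297   -2]/120 [ 540 -173  157]/93 [ 529 -171  164]/70 [ 613 -315    1]/121
166 [ 644 -281    2]/122 [ 636 -289    0]/121 [ 625 -293    3]/121 [ 617 -301    1]/118 [ 611 -311   -3]/121
168 [ 641 -277   -1]/124 [ 632 -283    0]/123 [ 622 -289    0]/124 [ 614 -297   -1]/123 [ 605 -303   -2]/116
170 [ 638 -272   -3]/120 [ 627 -276    1]/119 [ 618 -282    0]/120 [ 608 -288    2]/119 [ 571 -252   54]/120
172 [ 632 -264   -1]/121 [ 622 -270    0]/122 [ 612 -274    2]/121 [ 572 -236   59]/122 [ 564 -241   59]/135
174 [ 626 -256    2]/119 [ 617 -263    1]/114 [ 579 -227   55]/80 [ 568 -230   58]/103 [ 559 -235   60]/135
176 [ 622 -251    0]/117 [ 564 -189   88]/48 [ 554 -193   92]/13 [ 547 -200   90]/15 [ 554 -228   62]/86
178 [ 620 -247   -3]/91 [ 559 -182   91]/12 [ 551 -188   90]/19 [ 543 -194   90]/16 [ 536 -200   89]/14
180 [ 563 -172   90]/71 [ 555 -177   90]/14 [ 547 -183   90]/16 [ 540 -189   89]/11 [ 532 -194   91]/14
182 [ 559 -166   90]/56 [ 552 -172   90]/14 [ 544 -178   89]/13 [ 536 -183   91]/14 [ 528 -188   90]/11
184 [ 558 -164   86]/52 [ 547 -165   92]/9 [ 540 -172   91]/16 [ 532 -177   91]/18 [ 526 -186   87]/13
```

View pics/s3.png

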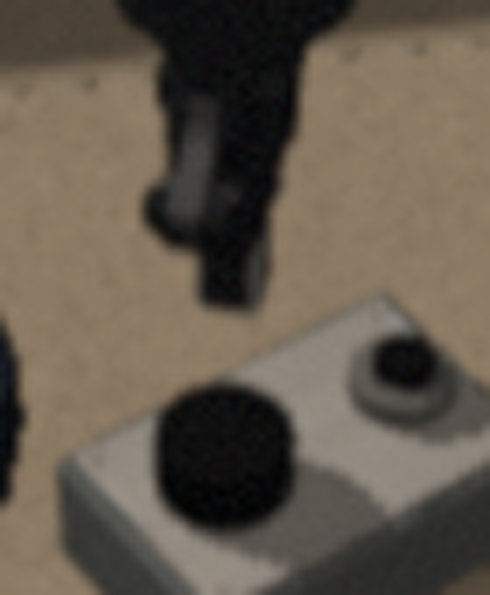

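```bash
python3 -m pendant '[[0,0,0,0,0,0,1],[0,0,0,0,0,0,1],[0,0,0,0,0,0,1],[0,0,0,0,0,0,1],[0,0,0,0,0,0,1],[0,0,0,0,0,0,1],[0,0,0.6,0,0,0,1],[0,0,1.2,0,0,0,1],[0,0,1.5,0,0,0,1],[0,0,1.5,0,0,0,1]]' 25 >/dev/null; python3 h.py
python3 -m pendant '[[0,0,0.2,0,0,0,1],[0,0,0.36,0,0,0,1],[0,0,0.36,0,0,0,0.6],[0,0,0.36,0,0,0,-1],[0,0,0.36,0,0,0,-1],[0,0,0.36,0,0,0,-1],[0,0,0.36,0,0,0,-1],[0,0,0.36,0,0,0,-1],[0,0,0.36,0,0,0,-1],[0,0,0.36,0,0,0,-1]]' 25 >/dev/null; python3 h.py
```

```text
t 6.35 pos [ 0.5393 -0.1812  0.0638] yaw 20.91 F [ 0.27 -0.19  0.85] T [0.046 0.055 0.011] w 0.997 g 0.0 j7 -1.086
t 7.6 pos [ 0.5406 -0.1827  0.0474] yaw 20.85 F [ 1.52 -5.33  3.75] T [-1.104 -0.359 -0.002] w 0.574 g 27.9 j7 -1.094
```

```bash
python3 -m pendant '[[0,0.03,0,0,0,-0.2,-1],[0,0.03,0,0,0,-0.4,-1],[0,0.03,0,0,0,-0.5,-1],[0,0.03,0,0,0,-0.5,-1],[0,0.03,0,0,0,-0.5,-1],[0,0.03,0,0,0,-0.5,-1],[0,0.03,0,0,0,-0.5,-1],[0,0.03,0,0,0,-0.5,-1],[0,0.03,0,0,0,-0.5,-1],[0,0.03,0,0,0,-0.5,-1]]' 25 >/dev/null; python3 h.py
```

```text
t 8.85 pos [ 0.5407 -0.1829  0.0473] yaw 24.91 F [-2.18 -2.24  8.25] T [-0.228  0.284 -0.184] w 0.581 g 28.3 j7 -1.026
```

```bash
python3 -m pendant '[[0,0,0,0,0,-0.2,-1],[0,0,0,0,0,-0.4,-1],[0,0,0,0,0,-0.5,-1],[0,0,0,0,0,-0.5,-1],[0,0,0,0,0,-0.5,-1],[0,0,0,0,0,-0.5,-1],[0,0,0,0,0,-0.5,-1],[0,0,0,0,0,-0.5,-1],[0,0,0,0,0,-0.5,-1],[0,0,0,0,0,-0.5,-1]]' 25 >/dev/null; python3 h.py
python3 -m pendant '[[0,0,0,0,0,-0.2,-1],[0,0,0,0,0,-0.4,-1],[0,0,0,0,0,-0.6,-1],[0,0,0,0,0,-0.8,-1],[0,0,0,0,0,-0.8,-1],[0,0,0,0,0,-0.8,-1],[0,0,0,0,0,-0.8,-1],[0,0,0,0,0,-0.8,-1],[0,0,0,0,0,-0.8,-1],[0,0,0,0,0,-0.8,-1]]' 25 >/dev/null; python3 h.py
```

```text
t 10.1 pos [ 0.5407 -0.183   0.0473] yaw 28.93 F [-0.31 -1.28  6.7 ] T [-0.386  0.188  0.02 ] w 0.575 g 28.3 j7 -0.96
t 11.35 pos [ 0.5409 -0.1833  0.0473] yaw 35.33 F [ 0.33 -3.41  5.65] T [-0.554 -0.029  0.124] w 0.575 g 28.2 j7 -0.855
```

```bash
python3 -m pendant '[[0,0,0,0,0,-0.1,-1],[0,0,0,0,0,-0.2,-1],[0,0,0,0,0,-0.3,-1],[0,0,0,0,0,-0.4,-1],[0,0,0,0,0,-0.5,-1],[0,0,0,0,0,-0.6,-1],[0,0,0,0,0,-0.7,-1],[0,0,0,0,0,-0.72,-1],[0,0,0,0,0,-0.72,-1],[0,0,0,0,0,-0.72,-1]]' 25 >/dev/null; python3 h.py
```

```text
t 12.6 pos [ 0.541  -0.1834  0.0473] yaw 41.05 F [ 2.28 -3.53  4.67] T [-0.696 -0.178 -0.227] w 0.576 g 28.1 j7 -0.761
```

```bash
python3 -m pendant '[[0,0,0,0,0,-0.3,-1],[0,0,0,0,0,-0.6,-1],[0,0,0,0,0,-0.9,-1],[0,0,0,0,0,-1.2,-1],[0,0,0,0,0,-1.5,-1],[0,0,0,0,0,-1.5,-1],[0,0,0,0,0,-1.5,-1],[0,0,0,0,0,-1.5,-1],[0,0,0,0,0,-1.5,-1],[0,0,0,0,0,-1.5,-1]]' 25 >/dev/null; python3 h.py
```

```text
t 13.85 pos [ 0.5414 -0.1838  0.0474] yaw 53.07 F [ 2.14 -4.08  2.91] T [-0.945 -0.577  0.088] w 0.575 g 28.0 j7 -0.565
```

```bash
python3 -m pendant '[[0,0,0,0,0,-0.1,-1],[0,0,0,0,0,-0.2,-1],[0,0,0,0,0,-0.3,-1],[0,0,0,0,0,-0.4,-1],[0,0,0,0,0,-0.5,-1],[0,0,0,0,0,-0.6,-1],[0,0,0,0,0,-0.68,-1],[0,0,0,0,0,-0.68,-1],[0,0,0,0,0,-0.68,-1],[0,0,0,0,0,-0.68,-1]]' 25 >/dev/null; python3 h.py
```

```text
t 15.1 pos [ 0.5415 -0.1839  0.0473] yaw 58.47 F [ 4.08 -4.95  2.64] T [-1.048 -0.84  -0.3  ] w 0.575 g 27.9 j7 -0.476
```

```bash
python3 -m pendant '[[0,0,0,0,0,-0.1,-1],[0,0,0,0,0,-0.15,-1],[0,0,0,0,0,-0.15,-1],[0,0,0,0,0,-0.15,-1],[0,0,0,0,0,-0.15,-1],[0,0,0,0,0,-0.15,-1],[0,0,0,0,0,-0.15,-1],[0,0,0,0,0,-0.15,-1],[0,0,0,0,0,-0.15,-1],[0,0,0,0,0,-0.15,-1]]' 25 >/dev/null; python3 h.py
```

```text
t 16.35 pos [ 0.5416 -0.1839  0.0473] yaw 59.67 F [ 4.43 -5.18  1.68] T [-1.04  -0.806 -0.178] w 0.577 g 27.9 j7 -0.457
```

```bash
python3 -m pendant '[[0,0.03,0,0,0,-0.3,-1],[0,0.03,0,0,0,-0.6,-1],[0,0.03,0,0,0,-0.9,-1],[0,0.03,0,0,0,-1.2,-1],[0,0.03,0,0,0,-1.33,-1],[0,0.03,0,0,0,-1.33,-1],[0,0.03,0,0,0,-1.33,-1],[0,0.03,0,0,0,-1.33,-1],[0,0.03,0,0,0,-1.33,-1],[0,0.03,0,0,0,-1.33,-1]]' 25 >/dev/null; python3 h.py
```

```text
t 17.6 pos [ 0.542  -0.1841  0.0473] yaw 70.36 F [-0.55 -3.57  6.58] T [-0.611  0.181  0.082] w 0.577 g 28.3 j7 -0.283
```

```bash
python3 -m pendant '[[0,0,0,0,0,-0.1,-1],[0,0,0,0,0,-0.2,-1],[0,0,0,0,0,-0.3,-1],[0,0,0,0,0,-0.4,-1],[0,0,0,0,0,-0.5,-1],[0,0,0,0,0,-0.6,-1],[0,0,0,0,0,-0.65,-1],[0,0,0,0,0,-0.65,-1],[0,0,0,0,0,-0.65,-1],[0,0,0,0,0,-0.65,-1]]' 25 >/dev/null; python3 h.py
```

```text
t 18.85 pos [ 0.5422 -0.1842  0.0473] yaw 75.52 F [ 0.57 -3.49  5.67] T [-0.632 -0.071 -0.221] w 0.574 g 28.2 j7 -0.199
```

```bash
python3 -m pendant '[[0,0,0,0,0,-0.3,-1],[0,0,0,0,0,-0.6,-1],[0,0,0,0,0,-0.9,-1],[0,0,0,0,0,-1.2,-1],[0,0,0,0,0,-1.5,-1],[0,0,0,0,0,-1.5,-1],[0,0,0,0,0,-1.5,-1],[0,0,0,0,0,-1.5,-1],[0,0,0,0,0,-1.5,-1],[0,0,0,0,0,-1.5,-1]]' 25 >/dev/null; python3 h.py
python3 -m pendant '[[0,0,0,0,0,-0.1,-1],[0,0,0,0,0,-0.2,-1],[0,0,0,0,0,-0.3,-1],[0,0,0,0,0,-0.4,-1],[0,0,0,0,0,-0.5,-1],[0,0,0,0,0,-0.6,-1],[0,0,0,0,0,-0.6,-1],[0,0,0,0,0,-0.6,-1],[0,0,0,0,0,-0.6,-1],[0,0,0,0,0,-0.6,-1]]' 25 >/dev/null; python3 h.py
```

```text
t 20.1 pos [ 0.5427 -0.1842  0.0474] yaw 87.49 F [ 3.13 -4.93  5.19] T [-0.835 -0.741  0.113] w 0.58 g 28.0 j7 -0.005
t 21.35 pos [ 0.5429 -0.184   0.0473] yaw 92.23 F [ 5.21 -2.95  4.32] T [-0.639 -0.941 -0.651] w 0.573 g 28.1 j7 0.073
```

```bash
python3 -m pendant '[[0,0,0,0,0,0.3,-1],[0,0,0,0,0,0.6,-1],[0,0,0,0,0,0.9,-1],[0,0,0,0,0,1.05,-1],[0,0,0,0,0,1.05,-1],[0,0,0,0,0,1.05,-1],[0,0,0,0,0,1.05,-1],[0,0,0,0,0,1.05,-1],[0,0,0,0,0,1.05,-1],[0,0,0,0,0,1.05,-1]]' 25 >/dev/null; python3 h.py
python3 -m pendant '[[0,0,0,0,0,0.3,-1],[0,0,0,0,0,0.6,-1],[0,0,0,0,0,0.9,-1],[0,0,0,0,0,1.05,-1],[0,0,0,0,0,1.05,-1],[0,0,0,0,0,1.05,-1],[0,0,0,0,0,1.05,-1],[0,0,0,0,0,1.05,-1],[0,0,0,0,0,1.05,-1],[0,0,0,0,0,1.05,-1]]' 25 >/dev/null; python3 h.py
python3 -m pendant '[[0,0,0,0,0,0.3,-1],[0,0,0,0,0,0.6,-1],[0,0,0,0,0,0.9,-1],[0,0,0,0,0,1.05,-1],[0,0,0,0,0,1.05,-1],[0,0,0,0,0,1.05,-1],[0,0,0,0,0,1.05,-1],[0,0,0,0,0,1.05,-1],[0,0,0,0,0,1.05,-1],[0,0,0,0,0,1.05,-1]]' 25 >/dev/null; python3 h.py
```

```text
t 22.6 pos [ 0.5426 -0.1839  0.0473] yaw 83.93 F [ 1.7  -4.27  5.55] T [-0.68  -0.592  0.208] w 0.579 g 28.2 j7 -0.063
t 23.85 pos [ 0.5423 -0.1839  0.0473] yaw 75.48 F [ 1.6  -2.79  7.4 ] T [-0.543 -0.289 -0.258] w 0.572 g 28.3 j7 -0.2
t 25.1 pos [ 0.542  -0.1838  0.0473] yaw 67.13 F [ 0.06 -3.43  8.01] T [-0.465  0.046  0.219] w 0.574 g 28.4 j7 -0.336
```

Click 1 done (+0.21, −0.26, +0.22). Continue in half steps of 8.4°.

```bash
python3 -m pendant '[[0,0,0,0,0,0.3,-1],[0,0,0,0,0,0.6,-1],[0,0,0,0,0,0.9,-1],[0,0,0,0,0,1.05,-1],[0,0,0,0,0,1.05,-1],[0,0,0,0,0,1.05,-1],[0,0,0,0,0,1.05,-1],[0,0,0,0,0,1.05,-1],[0,0,0,0,0,1.05,-1],[0,0,0,0,0,1.05,-1]]' 25 >/dev/null; python3 h.py
python3 -m pendant '[[0,0,0,0,0,0.3,-1],[0,0,0,0,0,0.6,-1],[0,0,0,0,0,0.9,-1],[0,0,0,0,0,1.05,-1],[0,0,0,0,0,1.05,-1],[0,0,0,0,0,1.05,-1],[0,0,0,0,0,1.05,-1],[0,0,0,0,0,1.05,-1],[0,0,0,0,0,1.05,-1],[0,0,0,0,0,1.05,-1]]' 25 >/dev/null; python3 h.py
python3 -m pendant '[[0,0,0,0,0,0.3,-1],[0,0,0,0,0,0.6,-1],[0,0,0,0,0,0.9,-1],[0,0,0,0,0,1.05,-1],[0,0,0,0,0,1.05,-1],[0,0,0,0,0,1.05,-1],[0,0,0,0,0,1.05,-1],[0,0,0,0,0,1.05,-1],[0,0,0,0,0,1.05,-1],[0,0,0,0,0,1.05,-1]]' 25 >/dev/null; python3 h.py
python3 -m pendant '[[0,0,0,0,0,0.3,-1],[0,0,0,0,0,0.6,-1],[0,0,0,0,0,0.9,-1],[0,0,0,0,0,1.05,-1],[0,0,0,0,0,1.05,-1],[0,0,0,0,0,1.05,-1],[0,0,0,0,0,1.05,-1],[0,0,0,0,0,1.05,-1],[0,0,0,0,0,1.05,-1],[0,0,0,0,0,1.05,-1]]' 25 >/dev/null; python3 h.py
```

```text
t 26.35 pos [ 0.5417 -0.1837  0.0473] yaw 58.68 F [-1.51 -2.33  9.41] T [-0.359  0.348 -0.221] w 0.575 g 28.5 j7 -0.473
t 27.6 pos [ 0.5415 -0.1835  0.0472] yaw 50.34 F [-3.16 -1.5  11.1 ] T [-0.296  0.667  0.171] w 0.578 g 28.6 j7 -0.61
t 28.85 pos [ 0.5413 -0.1833  0.0472] yaw 41.9 F [-2.92 -0.66 12.18] T [ 0.014  0.872 -0.229] w 0.58 g 28.7 j7 -0.747
t 30.1 pos [ 0.5411 -0.1831  0.0472] yaw 33.55 F [-6.28  0.72 13.05] T [0.033 1.101 0.237] w 0.574 g 28.8 j7 -0.884
```

```bash
python3 -m pendant '[[0,0,0,0,0,0.3,-1],[0,0,0,0,0,0.6,-1],[0,0,0,0,0,0.9,-1],[0,0,0,0,0,1.05,-1],[0,0,0,0,0,1.05,-1],[0,0,0,0,0,1.05,-1],[0,0,0,0,0,1.05,-1],[0,0,0,0,0,1.05,-1],[0,0,0,0,0,1.05,-1],[0,0,0,0,0,1.05,-1]]' 25 >/dev/null; python3 h.py
python3 -m pendant '[[0,0,0,0,0,0.3,-1],[0,0,0,0,0,0.5,-1],[0,0,0,0,0,0.5,-1],[0,0,0,0,0,0.5,-1],[0,0,0,0,0,0.5,-1],[0,0,0,0,0,0.5,-1],[0,0,0,0,0,0.5,-1],[0,0,0,0,0,0.5,-1],[0,0,0,0,0,0.5,-1],[0,0,0,0,0,0.5,-1]]' 25 >/dev/null; python3 h.py
```

```text
t 31.35 pos [ 0.5409 -0.1828  0.0472] yaw 25.11 F [-6.4   0.75 13.46] T [ 0.293  1.308 -0.274] w 0.577 g 28.9 j7 -1.022
t 32.6 pos [ 0.5409 -0.1827  0.0472] yaw 21.14 F [-6.72  2.28 14.36] T [0.282 1.427 0.022] w 0.571 g 29.0 j7 -1.088
```

```bash
python3 -m pendant '[[0,0,0,0,0,0,0.4],[0,0,0,0,0,0,1],[0,0,0,0,0,0,1],[0,0,0,0,0,0,1],[0,0,0,0,0,0,1],[0,0,0,0,0,0,1],[0,0,-0.3,0,0,0,1],[0,0,-1,0,0,0,1],[0,0,-1.5,0,0,0,1],[0,0,-1.5,0,0,0,1]]' 25 >/dev/null; python3 h.py 0.5155 -0.2588 0.120
```

```text
t 33.85 pos [ 0.5431 -0.1839  0.1245] yaw 21.14 F [-0.03 -0.46 -1.63] T [-0.011 -0.009 -0.049] w 0.999 g 0.0 j7 -1.056
units [-1.056  1.197  0.091]
```

```bash
python3 -m pendant '[[-0.5,0.6,0,0,0,0,0],[-1.06,1.2,0,0,0,0,-1],[-1.06,1.2,0,0,0,0,-1],[-1.06,1.2,0,0,0,0,-1],[-1.06,1.2,0,0,0,0,-1],[-1.06,1.2,0.3,0,0,0,-1],[-1.06,1.2,0.6,0,0,0,-1],[-1.06,1.2,0.9,0,0,0,-1],[-1.06,1.2,1.05,0,0,0,-1],[-1.06,1.2,1.05,0,0,0,-1]]' 25 >/dev/null; python3 h.py 0.5155 -0.2588 0.061
python3 - <<'E'
from h import *
im,dp=manip.camera('scene')
cv2.imwrite('pics/s4.png',cv2.resize(im[120:205,290:380,::-1],None,fx=7,fy=7,interpolation=2))
E
```

```text
t 35.1 pos [ 0.5134 -0.2585  0.0682] yaw 21.14 F [-0.18  1.27 -0.07] T [0.02  0.064 0.027] w 0.001 g 0.0 j7 -0.926
units [0.036 0.021 0.144]
```

View pics/s4.png

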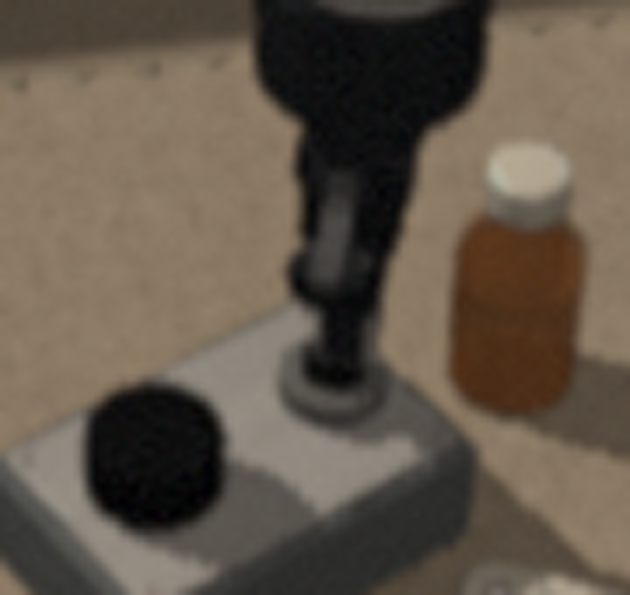

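```bash
python3 -m pendant '[[0.03,0.02,0.03,0,0,0,-1],[0.03,0.02,0.06,0,0,0,-1],[0.03,0.02,0.09,0,0,0,-1],[0.03,0.02,0.12,0,0,0,-1],[0.03,0.02,0.15,0,0,0,-1],[0.03,0.02,0.18,0,0,0,-1],[0.03,0.02,0.2,0,0,0,-1],[0.03,0.02,0.2,0,0,0,-1],[0.03,0.02,0.2,0,0,0,-1],[0.03,0.02,0.2,0,0,0,-1]]' 25 >/dev/null; python3 h.py
python3 -m pendant '[[0,0,0.01,0,0,0,-1],[0,0,0.02,0,0,0,-1],[0,0,0.03,0,0,0,-1],[0,0,0.04,0,0,0,-1],[0,0,0.05,0,0,0,-1],[0,0,0.06,0,0,0,-1],[0,0,0.06,0,0,0,-1],[0,0,0.06,0,0,0,-1],[0,0,0.06,0,0,0,-1],[0,0,0.06,0,0,0,-1]]' 25 >/dev/null; python3 h.py
```

```text
t 36.4 pos [ 0.516  -0.2592  0.0605] yaw 21.14 F [-5.38  2.66 16.76] T [ 0.509  1.243 -0.004] w 0.003 g 8.8 j7 -0.931
t 37.65 pos [ 0.5161 -0.2594  0.06  ] yaw 21.13 F [-16.12   6.88  41.75] T [ 1.569  3.619 -0.042] w 0.002 g 21.2 j7 -0.932
```

```bash
python3 -m pendant '[[0,0,-0.03,0,0,0,-1],[0,0,-0.06,0,0,0,-1],[0,0,-0.09,0,0,0,-1],[0,0,-0.12,0,0,0,-1],[0,0,-0.13,0,0,0,-1],[0,0,-0.13,0,0,0,-1],[0,0,-0.13,0,0,0,-1],[0,0,-0.13,0,0,0,-1],[0,0,-0.13,0,0,0,-1],[0,0,-0.13,0,0,0,-1]]' 25 >/dev/null; python3 h.py
python3 -m pendant '[[0,0,-0.03,0,0,0,-1],[0,0,-0.04,0,0,0,-1],[0,0,-0.04,0,0,0,-1],[0,0,-0.04,0,0,0,-1],[0,0,-0.04,0,0,0,-1],[0,0,-0.04,0,0,0,-1],[0,0,-0.04,0,0,0,-1],[0,0,-0.04,0,0,0,-1],[0,0,-0.04,0,0,0,-1],[0,0,-0.04,0,0,0,-1]]' 25 >/dev/null; python3 h.py
```

```text
t 38.9 pos [ 0.5157 -0.2591  0.0625] yaw 21.14 F [ 2.7  -1.33  3.63] T [-0.18  -0.605  0.053] w 0.0 g 1.8 j7 -0.929
t 40.15 pos [ 0.5154 -0.259   0.0643] yaw 21.14 F [-1.43  0.28  1.84] T [ 0.053  0.196 -0.035] w 0.004 g 1.2 j7 -0.928
```

```bash
python3 -m pendant '[[0,0,-0.3,0,0,0,-1],[0,0,-1,0,0,0,-1],[0,0,-2,0,0,0,-1],[0,0,-2.5,0,0,0,-1],[0,0,-2.5,0,0,0,-1],[0,0,-2.5,0,0,0,-1],[0,0,-2.5,0,0,0,-1],[0,0,-2.5,0,0,0,-1],[0,0,-2.5,0,0,0,-1],[0,0,-2.5,0,0,0,-1]]' 25 >/dev/null
python3 - <<'E'
from h import *
st()
im,dp=manip.camera('scene')
for n in('vial','timer','sample_bottle','small_beaker','key_top'):
    for q in manip.tip_of(n,'scene')[:1]: print(n,round(q['p'],2),np.round(q['pixel']))
print(manip.hand_in())
E
```

```text
t 41.4 pos [ 0.5155 -0.259   0.1893] yaw 21.14 F [ 0.31 -0.47  0.17] T [-0.034  0.028  0.034] w 0.002 g 0.0 j7 -0.89
vial 0.9 [273. 220.]
timer 0.63 [367. 217.]
sample_bottle 0.95 [363. 174.]
small_beaker 0.94 [396. 164.]
key_top 0.65 [338. 170.]
the job is handed in; nothing more can be done
None
```

Job handed in at about 42 s: I found the end stop at 0.65 N m, counted four clicks clockwise and let go in step 4; I then pressed the key fully down (peak wrist force about 42 N vertical) and released it, and the bottle, vial, timer and beaker did not move.

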